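# Latch the sliding cover of a display case with its sprung hook probe

## Task

Close the acrylic cover over the gilded mirror and latch it: press the plunger of the sprung probe on the cover down so that its hook comes out below the keeper pin, keep it down while you slide the cover towards closed until you feel the hook's shank meet the pin, then let the plunger up so that the hook catches the pin, and let go. Be gentle with the pin, and leave the miniatures and tools around the case (and the mirror in it) where they are.

Things in the scene. Friction and masses are not known exactly. Their poses are not given: they have to be found in the camera images.
- housing: Dark wood display case, fixed. Origin on the desk under the well's centre; z up; +y is the direction in which the cover CLOSES; +x points away from the robot (yaw varies by 20 degrees). Base plate 10 mm thick, x -70..130, y -160..100 mm; well 110 x 110 mm about the origin; walls and cover rails up to 49 mm high. The base plate's +x side is an open ledge carrying the keeper
- ledge (a point): Point on the ledge (case x = 95, y = 20, z = 10 mm), axes as the case's, near the keeper: two thin steel leaves at case x = 82 and 108 mm (tops at z = 45) carrying a level brass pin, 5 mm thick, along x, axis at z = 40. It is clamped by hand, so the pin's y is NOT measured: anywhere in case y = 0..40 mm, to be seen or felt. It yields 1 mm per 7 N along y; over 17 N spoils it
- cover (a joint): Travel in m (0 to 0.105) of the clear cover (118 x 160 x 5 mm, top at z = 46 mm) along case +y; grows as it closes; starts at 0 to 0.03. Friction about 1.2 N (plus 6 N per m/s); stays where left. An arm on it carries the upright probe: barrel 16 mm across, z = 50..90 mm, axis at case x = 95, y = joint - 60 mm. The pressed hook's shank meets the pin at 0.0555 to 0.0955, as the keeper was set
- plunger (a joint): How far the probe's plunger is pressed, m: 0 up, 0.011 down (hard stop). Spring 3.6 N at 0, plus 0.6 N per mm, plus 0.06 N per mm/s of damping. The hook moves down with it; it passes below the pin only when 7 mm or more is pressed (keep 9 to 11). Let up, it stays near 0.004 if the hook has caught the pin, rises to 0 if it missed, stays at 0.0055 to 0.007 if only the hook's tip is under the pin
- cap_top (a point): Centre of the top of the plunger's cap, axes as the case's: a black upright cylinder, 22 mm in diameter and 24 mm high, on a bare 8 mm stem (16 mm of it between cap and barrel when up). Top 130 mm above the desk when up, 119 mm when down. Can be pinched by its sides from above or pressed on top; travels with the cover
- hook: Steel J-hook below the barrel, 6 mm wide in x; axes as the case's, origin at the cap's top centre (same as cap_top). The shank's front face is 2 mm to +y of the probe's axis; the foot, 4 mm thick, points to +y; its upturned tip is 9 to 12 mm ahead of the axis: a 7 mm crook for the pin
- crook (a point): Middle of the foot's upper face in the hook's crook, 5.5 mm to +y of the probe's axis, axes as the case's; 41.5 mm above the desk with the plunger up, 30.5 mm when down. The tip's top is 3 mm higher: with the plunger up the hook is level with the pin and butts against it
- mirror: Gilded mirror frame, 68 x 52 x 8 mm, lying loose in the well; origin at the centre of its underside; to be left there
- writing_desk: Miniature walnut writing desk, 55 x 110 x 83 mm, standing at the robot's left; origin at the centre of its underside; leave alone
- chair: Miniature wooden chair, 36 x 36 x 75 mm, standing at the right; origin at the centre of its underside; leave alone
- teapot: Silver miniature teapot, 50 x 32 x 34 mm, standing just past the end of the case towards which the cover closes; origin at the centre of its underside; leave alone
- vase: Small blue ceramic vase, 40 mm in diameter and 58 mm high, standing behind the case; origin at the centre of its underside; leave alone
- pin_vise: Steel pin vise (hand drill), about 110 mm long and 14 mm thick, lying behind the case; origin under its handle; leave alone
- glue_jar: Jar, 38 mm in diameter and 45 mm high, at the right; origin at the centre of its underside; leave alone

How it is judged (in metres and radians):
On the way, in this order (a step that is already met when the one before it is completed fails the run):
1. the plunger is pressed so that the hook is out (7 mm or more) (value of joint plunger above 0.007 m), for 0.1 s.
2. the plunger is let up and the hook has caught the pin (plunger held at 2.5 to 5 mm, cover closed) (value of joint plunger between 0.0025 and 0.005 m and value of joint cover above 0.05 m), for 0.3 s.
At the end, for the whole second after the job is handed in: The cover is closed (joint above 50 mm), the pin sits in the crook of the hook so that it holds the plunger between 2.5 and 5 mm, and all is at rest and let go (all of step 2 and linear speed of hook below 0.01 m/s); the robot touches nothing.
It fails at once if the hook is forced against the pin with more than 17 N (contact force between hook and anything else above 17 N).
It fails at once if a miniature, tool or jar on the desk is moved by more than 20 mm (distance of any of writing_desk, chair, teapot, vase, pin_vise, glue_jar from where it was at the start of the episode above 0.02 m).
It fails at once if the mirror is moved by more than 30 mm (distance of mirror from where it was at the start of the episode above 0.03 m).
It also fails if it takes over 69 s, if anything falls off the work surface, if the arm or the gripper's body presses on something with over 40 N, if the wrist force passes 120 N, or if a joint passes its speed limit or range.

## Robot

A 6-joint arm with a two-finger parallel gripper is mounted at the origin on the work surface. World frame = base frame: x ahead of the robot, y to its left, z up, the work surface at z = 0. Lengths are in m, angles in degrees, forces in N, time in s.
With the tool pointing down it reaches from about 0.375 to 0.9 m from the base axis. Payload 3.1 kg.
Tool frame: the origin (TCP) lies at the very end of the fingers, on their centre line; the grasp point (between the pads) lies 19 mm behind it; z points along the fingers, y is the direction in which the jaws open and shut (so a half turn about z gives the same grasp; the last joint's range is limited). The gripper opens to 87 mm and grips with 3 to 60 N. Pads are 19 mm wide; open, the fingers measure 117 mm over their backs; the gripper's body (75 mm by 190 mm) begins 51 mm behind the grasp point.
Start: joints at [-76.117, 30.224, 82.088, -0, 67.689, -10.227], TCP at [0.255, -0.57, 0.223] pointing down, gripper open.
Joint ranges: [-176.69, 176.69], [-43.24, 126.21], [12.49, 139.97], [-82, 262], [0, 151.66], [-163.58, 163.58]. Speed limits (degrees/s): [159.86, 159.86, 180, 180, 180, 180].

## Interface

Orientations are given as a 3x3 rotation matrix whose columns are the frame's x, y, z axes.
In Python, from rig import read_state, capture, hand_in gives the robot as it stands. The module is installed in compiled form; this text tells all that it offers.
- The arm moves only by the tool send_rows, never from a script. Its argument "moves" is one flat list of numbers, 7 for each row, row after row: the turn, a rotation vector about the world's x, y, z in degrees, then the shift along the world's x, y, z in cm, then the gripper's target within -1 to 1 (fully open at 1, half-way at 0, shut at -1). In form: [rx, ry, rz, tx, ty, tz, hand, rx, ry, rz, tx, ty, tz, hand, ...]. A call has 1 to 20 rows; each row shifts and turns the commanded pose from where the row before left it; what a row does not reach is not made up. A row lasts 1/10 s, in which the tool goes at most 50 mm and 8.59 degrees, less where a joint would pass 70% of its speed; a pose out of reach is approached as far as the arm can. A call with a gripper value outside its range is refused whole. The fingers move at their own pace and stop on an object; the grip force is fixed at half the most. Time passes only in rows, so rows that do not move let the fingers close. It gives the time, the measured TCP pose, the force and the opening at its end, in the units of the state.
- read_state(): the state, without advancing time (a new reading comes with each control period).
- capture(name): name is "side" or "top" or "wrist"; returns a dict with "pixels" (400x640x3 uint8, red, green, blue), "vertical_fov" (degrees; the focal length in pixels is half the picture's height over the tangent of half this angle, whatever the lens; pixels are square), "cx", "cy" (the principal point, pixels), "dist" ([k1, k2, p1, p2, k3] as OpenCV has them; the pictures are not rectified), "rvec" (rotation vector, rad) and "tvec" (3), from world to camera coordinates, as OpenCV has them. Camera axes: x right, y down, z forward; pixel columns grow to the right and rows downward; lengths in m; the calibration is good to about 2 mm. A picture is of the moment at which its call begins. There is no depth.
- hand_in(): hands the job in, once; it reports no verdict.
The state is a dict: "time_s": time; "joint_positions": joint angles; "qvel": joint speeds; "tau": joint torques, N m; "position": TCP position; "tcp_rot": TCP orientation; "force": force on the tool from outside, world axes, zero at the start; "moment": the same for the moment, N m; "opening": opening from 0.0 (shut) to 1.0 (fully open).
Only numpy, scipy, OpenCV 4.12 (cv2) and the standard library are available. Lean on these libraries where they do the work, as an engineer would, in place of code of your own. Each camera call takes 0.05 s, during which the arm holds its last target.

## Working session

There is one attempt and no reset: what is moved stays moved. The work goes in short steps, Python scripts to look and compute and a tool call to move; the robot and the scene stay as the last step left them, time stands still between calls to the robot, and variables do not carry over. Pictures are saved under pics/ and viewed, and the job is handed in when it is done.

Besides the shell and the picture viewer there is one more tool, called after "Call:" by a JSON object that holds its "method" and its "body". send_rows: Moves the arm, as the interface text tells. Its arguments: {"type":"object","properties":{"moves":{"type":"array","items":{"type":"number"}}},"required":["moves"]}

```bash
mkdir -p pics; cat > h.py <<'E'
import numpy as np, cv2, pickle
from rig import read_state, capture, hand_in
def K(c):
    f=200/np.tan(np.radians(c["vertical_fov"])/2)
    return np.array([[f,0,c["cx"]],[0,f,c["cy"]],[0,0,1.]])
def snap(n,tag):
    c=capture(n); pickle.dump(c,open(f'pics/{tag}.pkl','wb'))
    cv2.imwrite(f'pics/{tag}.png',c["pixels"][:,:,::-1]); return c
def load(tag): return pickle.load(open(f'pics/{tag}.pkl','rb'))
def ray(c,uv):
    p=cv2.undistortPoints(np.array([[uv]],float),K(c),np.array(c["dist"],float))[0,0]
    R=cv2.Rodrigues(np.array(c["rvec"],float))[0]; t=np.array(c["tvec"],float).ravel()
    return -R.T@t, R.T@np.array([p[0],p[1],1.])
def atz(c,uv,z):
    o,d=ray(c,uv); return o+d*(z-o[2])/d[2]
def proj(c,P):
    return cv2.projectPoints(np.array(P,float).reshape(-1,3),np.array(c["rvec"],float),np.array(c["tvec"],float),K(c),np.array(c["dist"],float))[0][:,0]
def crop(tag,x0,y0,x1,y1,s):
    c=load(tag)["pixels"][y0:y1,x0:x1,::-1]
    cv2.imwrite(f'pics/{tag}_c{x0}_{y0}.png',cv2.resize(c,None,fx=s,fy=s,interpolation=cv2.INTER_CUBIC))
E
python3 - <<'E'
from h import *
s=read_state(); print({k:np.round(v,3).tolist() for k,v in s.items()})
for n in("side","top","wrist"):
    c=snap(n,n+"0"); o,d=ray(c,(320,200)); print(n,o,d,c["vertical_fov"])
E
```

```text
{'time_s': 0.0, 'joint_positions': [-76.116, 30.278, 82.156, -0.002, 67.69, -10.227], 'qvel': [0.038, -0.117, -0.052, 0.024, 0.006, 0.003], 'tau': [-0.0, -44.004, -17.659, 0.063, 0.058, -0.0], 'position': [0.255, -0.57, 0.222], 'tcp_rot': [[0.913, 0.409, -0.001], [0.409, -0.913, 0.002], [0.0, -0.002, -1.0]], 'force': [0.881, 0.791, -0.289], 'moment': [-0.017, 0.029, 0.034], 'opening': 1.0}
side [0.04233015 0.54399155 0.82059953] [ 0.5007318  -0.5430919  -0.67403437] 57.932639147696094
top [ 0.48920754 -0.00730466  1.18121551] [ 0.08776853 -0.0040707  -0.99630928] 48.23895198798087
wrist [ 0.32565532 -0.53901963  0.383112  ] [-0.2456101  -0.12578364 -0.96132641] 61.396784004789716
```

View pics/side0.png

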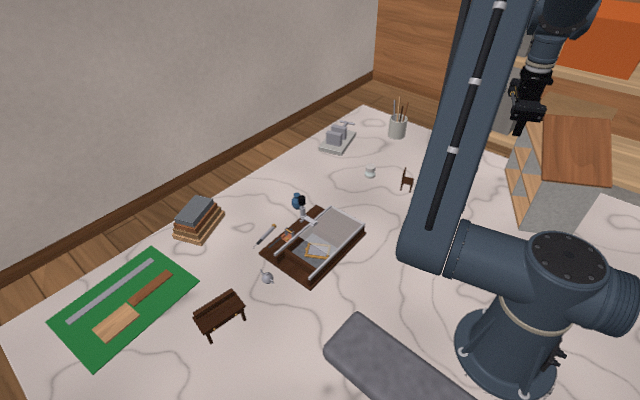

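View pics/top0.png

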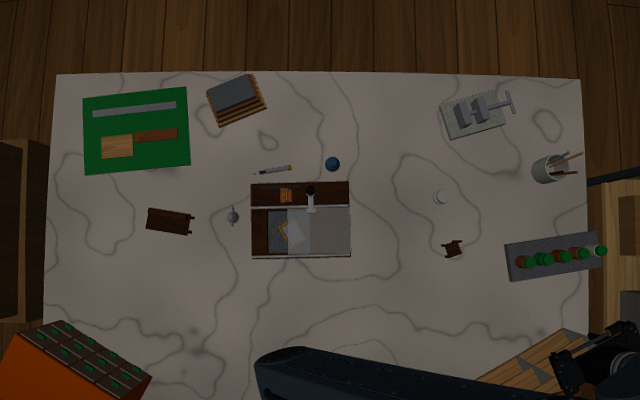

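```bash
python3 - <<'E'
from h import *
crop("top0",230,150,370,270,5.5)
crop("side0",240,180,380,300,5.5)
E
```

```text
(no output)
```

View pics/top0_c230_150.png

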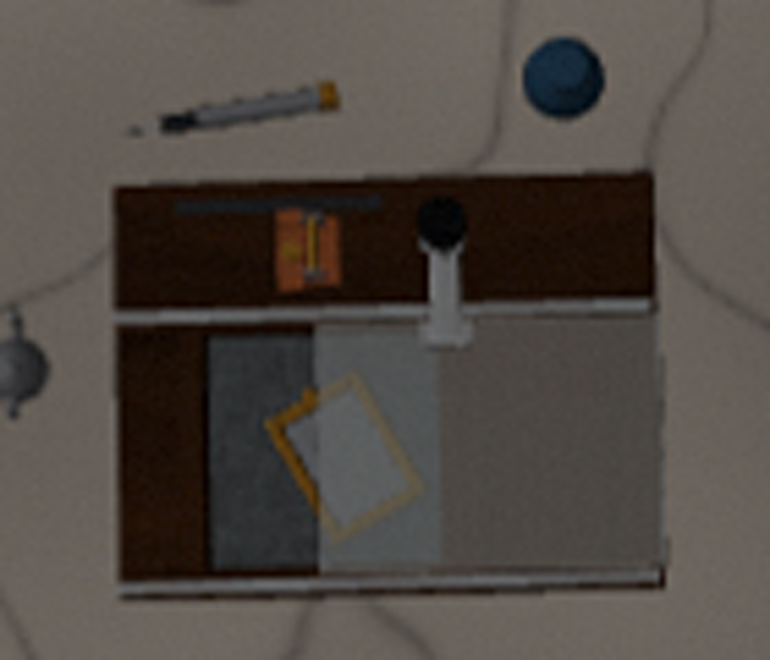

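View pics/side0_c240_180.png

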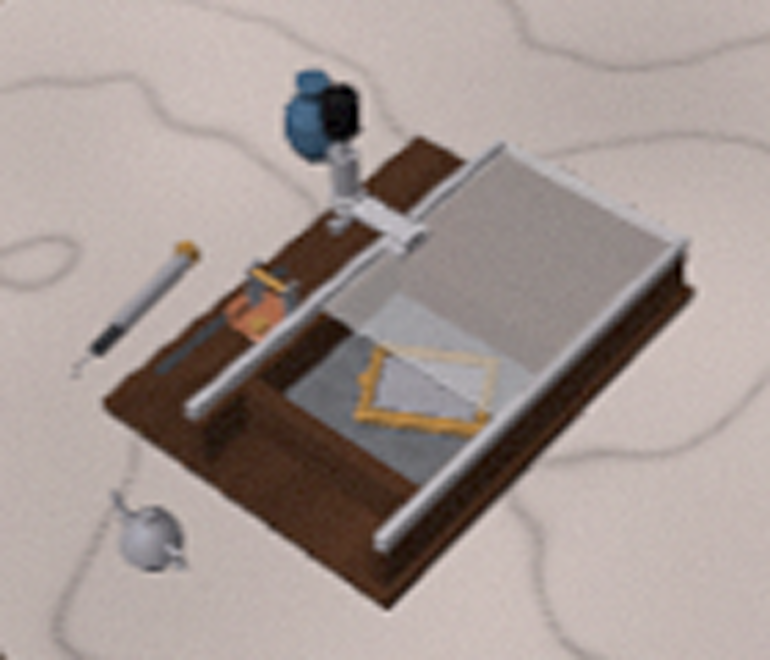

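```bash
cat > fit.py <<'E'
from h import *
from scipy.optimize import least_squares
T=load("top0");S=load("side0")
ft=lambda x,y:(230+(x+.5)/5.5-.5,150+(y+.5)/5.5-.5)
fs=lambda x,y:(240+(x+.5)/5.5-.5,180+(y+.5)/5.5-.5)
obs=[(T,ft(114,187),(.13,.1,.01)),(T,ft(653,173),(.13,-.16,.01)),(T,ft(120,598),(-.07,.1,.0)),(T,ft(664,588),(-.07,-.16,0.0)),
(S,fs(105,402),(.13,.1,.01)),(S,fs(390,608),(-.07,.1,0)),(S,fs(693,292),(-.07,-.16,.01)),(S,fs(420,138),(.13,-.16,.01))]
def W(p,P):
    c,s=np.cos(p[2]),np.sin(p[2]); P=np.atleast_2d(P)
    return np.c_[p[0]+c*P[:,0]-s*P[:,1],p[1]+s*P[:,0]+c*P[:,1],P[:,2]]
def res(p): return np.concatenate([proj(c,W(p,P))[0]-np.array(uv) for c,uv,P in obs])
r=least_squares(res,[.5,0,0],loss='soft_l1')
p=r.x
def case(p,w):
    c,s=np.cos(p[2]),np.sin(p[2]); d=w-np.array([p[0],p[1],0]); return np.array([c*d[0]+s*d[1],-s*d[0]+c*d[1],d[2]])
if __name__=="__main__":
    print(p,np.degrees(p[2])); print(res(p).reshape(-1,2).round(1))
    for nm,c,uv,z in [("cap",T,ft(442,215),.13),("pin",T,ft(313,245),.04),("pinS",S,fs(268,277),.04),("capS",S,fs(340,92),.13)]:
        w=atz(c,uv,z); print(nm,w.round(4),(case(p,w)*1000).round(1))
E
python3 fit.py
```

```text
[0.50799391 0.06888053 0.03460396] 1.9826610147237391
[[-0.2 -0.2]
 [ 0.1  0. ]
 [ 0.3  0.9]
 [-0.1  0.4]
 [-1.1 -0.9]
 [-0.3  1.1]
 [ 0.6 -1. ]
 [-0.3 -1. ]]
cap [0.6084 0.0125 0.13  ] [ 98.4 -59.9 130. ]
pin [0.6039 0.0742 0.04  ] [96.1  2.  40. ]
pinS [0.6064 0.0733 0.04  ] [98.5  1.  40. ]
capS [0.6065 0.0104 0.13  ] [ 96.4 -61.8 130. ]
```

Call:
{"method": "send_rows", "body": {"moves": [0, 0, -1.38, 2.2, 3.63, 0.2, 1, 0, 0, -1.38, 2.2, 3.63, 0.2, 1, 0, 0, -1.38, 2.2, 3.63, 0.2, 1, 0, 0, -1.38, 2.2, 3.63, 0.2, 1, 0, 0, -1.38, 2.2, 3.63, 0.2, 1, 0, 0, -1.38, 2.2, 3.63, 0.2, 1, 0, 0, -1.38, 2.2, 3.63, 0.2, 1, 0, 0, -1.38, 2.2, 3.63, 0.2, 1, 0, 0, -1.38, 2.2, 3.63, 0.2, 1, 0, 0, -1.38, 2.2, 3.63, 0.2, 1, 0, 0, -1.38, 2.2, 3.63, 0.2, 1, 0, 0, -1.38, 2.2, 3.63, 0.2, 1, 0, 0, -1.38, 2.2, 3.63, 0.2, 1, 0, 0, -1.38, 2.2, 3.63, 0.2, 1, 0, 0, -1.38, 2.2, 3.63, 0.2, 1, 0, 0, -1.38, 2.2, 3.63, 0.2, 1, 0, 0, 0, 0, 0, 0, 0.3, 0, 0, 0, 0, 0, 0, 0.3]}}

```text
time_s: 1.95
position: [0.6071, 0.0113, 0.254]
tcp_rot: [[0.999, 0.038, -0.001], [0.038, -0.999, -0.0], [-0.001, 0.0, -1.0]]
force: [-0.2, -0.2, -0.1]
opening: 0.892
```

```bash
python3 - <<'E'
from h import *
s=read_state(); print({k:np.round(v,3).tolist() for k,v in s.items()})
c=snap("wrist","wrist1"); snap("side","side1"); crop("side1",240,130,400,300,4)
print(proj(c,[[.607,.0115,.13],[.604,.074,.04]]))
E
```

```text
{'time_s': 1.95, 'joint_positions': [-9.452, 26.962, 82.632, -0.032, 70.474, 78.381], 'qvel': [-2.28, -0.637, 1.424, -0.317, 0.047, -0.001], 'tau': [1.058, -42.191, -18.928, 0.148, -0.114, 0.016], 'position': [0.607, 0.011, 0.254], 'tcp_rot': [[0.999, 0.038, -0.001], [0.038, -0.999, -0.0], [-0.001, 0.0, -1.0]], 'force': [-0.198, -0.196, -0.067], 'moment': [0.014, 0.031, -0.005], 'opening': 0.892}
[[313.79692131 194.660828  ]
 [258.88197365 174.47805902]]
```

View pics/wrist1.png

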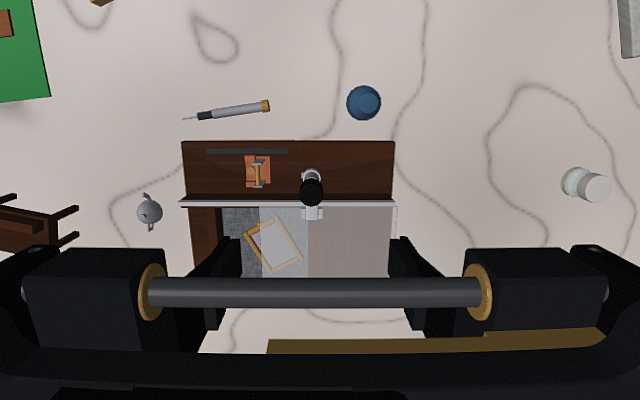

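View pics/side1_c240_130.png

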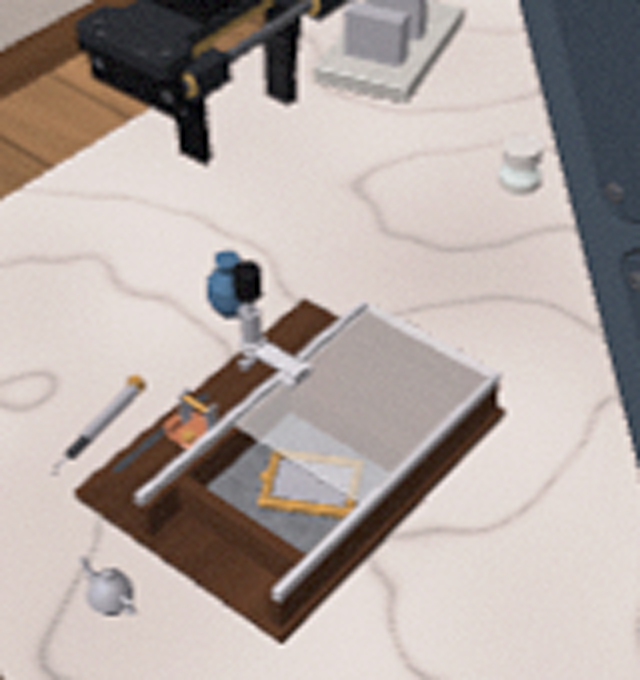

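```bash
python3 - <<'E'
from h import *
c=snap("wrist","wrist2"); print(read_state()["position"],proj(c,[[.607,.0115,.13],[.604,.074,.04]]),ray(c,(320,200))); crop("wrist2",170,130,400,230,3.4)
E
```

```text
[0.60653707 0.00937306 0.25421657] [[312.04432791 193.88798642]
 [257.53712013 174.01273686]] (array([0.68384464, 0.0121184 , 0.41537449]), array([-0.27666161, -0.02630376, -0.96076052]))
```

View pics/wrist2_c170_130.png

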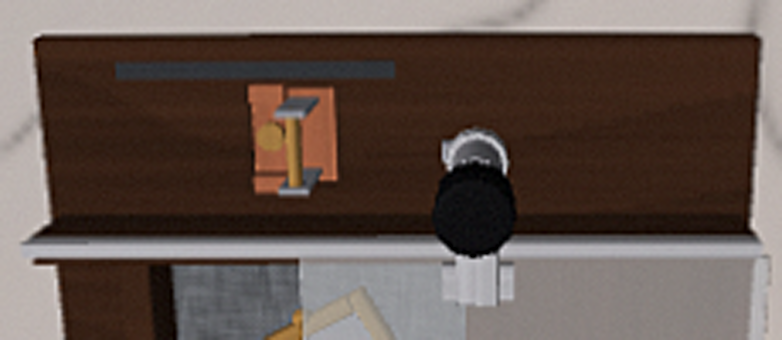

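```bash
python3 - <<'E'
from fit import *
c=load("wrist2"); g=lambda x,y:(170+(x+.5)/3.4-.5,130+(y+.5)/3.4-.5)
obs2=[(c,g(38,36),(.13,.1,.01)),(c,g(760,36),(.13,-.16,.01))]
r2=least_squares(lambda q:np.concatenate([proj(k,W(q,P))[0]-np.array(uv) for k,uv,P in obs2]),p).x
print(r2)
for nm,uv,z in [("cap",g(476,213),.13),("pin",g(294,150),.04),("leafN",g(296,189),.045),("leafF",g(295,107),.045)]:
    w=atz(c,uv,z); print(nm,w,case(p,w)*1000,case(r2,w)*1000)
E
```

```text
[0.50928753 0.06964447 0.03329557]
cap [0.60837154 0.0136462  0.13      ] [ 98.4065893  -58.67403651 130.        ] [ 97.16494579 -59.26568122 130.        ]
pin [0.60423392 0.07561513 0.04      ] [96.41539207  3.40095125 40.        ] [95.09253181  2.80664814 40.        ]
leafN [0.59207977 0.07426711 0.045     ] [84.22187398  2.47422856 45.        ] [82.90023667  1.86397234 45.        ]
leafF [0.61961843 0.07427393 0.045     ] [111.74428673   1.52829409  45.        ] [110.42386351   0.9540488   45.        ]
```

Call:
{"method": "send_rows", "body": {"moves": [0, 0, 0, 0.1, 0.2, -2, 0.2, 0, 0, 0, 0, 0, -3, 0.2, 0, 0, 0, 0, 0, -3, 0.2, 0, 0, 0, 0, 0, -2.5, 0.2, 0, 0, 0, 0, 0, -1.5, 0.2, 0, 0, 0, 0, 0, 0, 0.2, 0, 0, 0, 0, 0, 0, 0.2]}}

```text
time_s: 2.8
position: [0.6082, 0.0113, 0.1348]
tcp_rot: [[0.999, 0.034, -0.0], [0.034, -0.999, -0.0], [-0.0, 0.0, -1.0]]
force: [0.5, 0.1, 0.0]
opening: 0.604
```

```bash
python3 - <<'E'
from h import *
c=snap("wrist","wrist3"); print(read_state()["position"],read_state()["force"],proj(c,[[.6075,.0125,.13],[.604,.074,.04]])); snap("side","side3");crop("side3",240,130,400,300,4); crop("wrist3",120,50,520,320,2)
E
```

```text
[0.60889302 0.01140674 0.13554209] [-0.03868967 -0.64366591  0.85140548] [[311.46079779 253.67627346]
 [235.3573398  206.86671254]]
```

View pics/wrist3_c120_50.png

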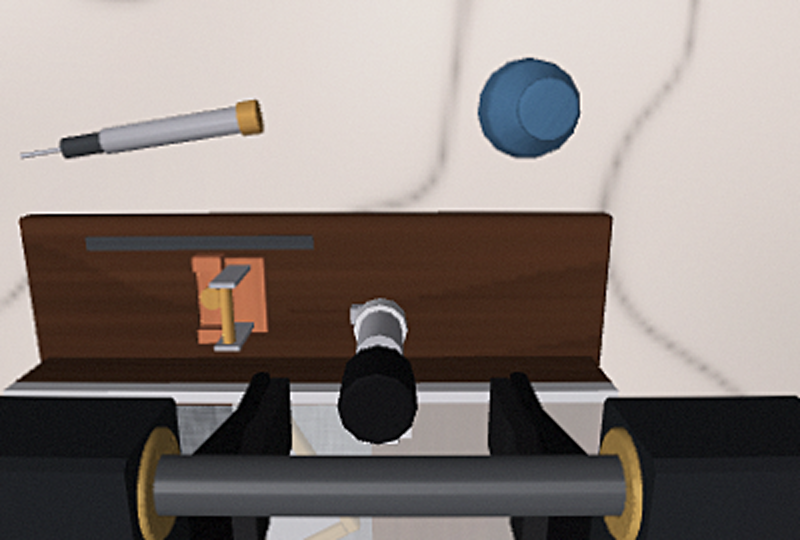

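View pics/side3_c240_130.png

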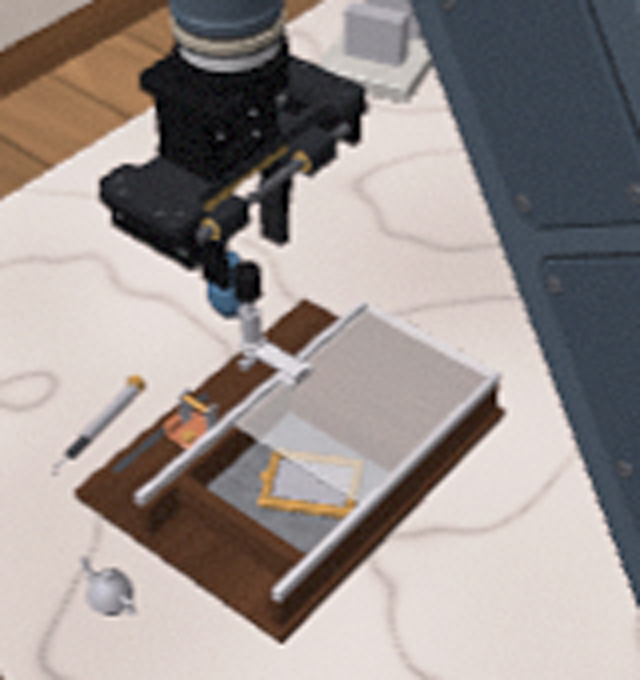

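Call:
{"method": "send_rows", "body": {"moves": [0, 0, 0, 0, 0.25, -1, 0.2, 0, 0, 0, 0, 0, -1.2, 0.2, 0, 0, 0, 0, 0, -1, 0.2, 0, 0, 0, 0, 0, 0, 0.2, 0, 0, 0, 0, 0, 0, -0.2, 0, 0, 0, 0, 0, 0, -0.4, 0, 0, 0, 0, 0, 0, -1, 0, 0, 0, 0, 0, 0, -1, 0, 0, 0, 0, 0, 0, -1, 0, 0, 0, 0, 0, 0, -1]}}

```text
time_s: 3.9
position: [0.6085, 0.0148, 0.1028]
tcp_rot: [[0.999, 0.035, 0.001], [0.035, -0.999, -0.0], [0.001, 0.0, -1.0]]
force: [-0.2, -0.0, 2.1]
opening: 0.245
```

```bash
python3 - <<'E'
from h import *
c=snap("wrist","wrist4"); s=read_state();print(s["position"],s["force"],s["opening"]); snap("side","side4");crop("side4",240,130,400,300,4); crop("wrist4",120,50,520,320,2)
E
```

```text
[0.60854449 0.01478536 0.1028577 ] [ 0.55095711 -0.47050867  0.62332433] 0.24105957315255508
```

View pics/wrist4_c120_50.png

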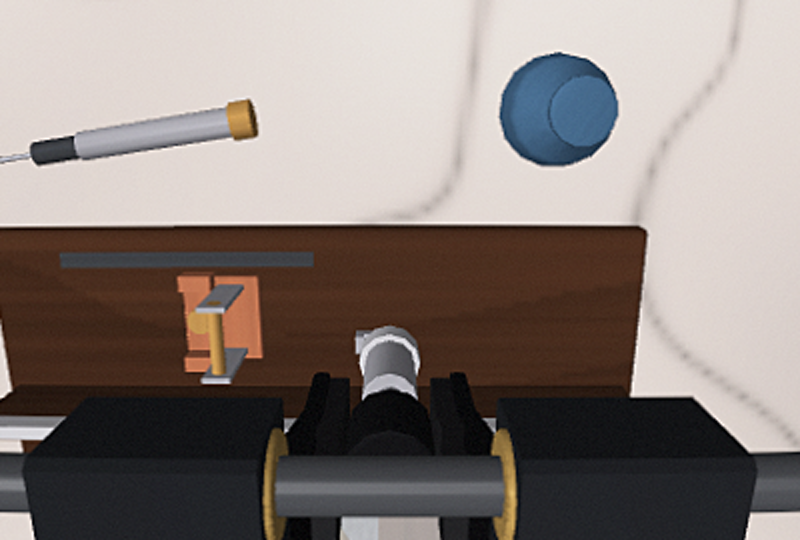

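View pics/side4_c240_130.png

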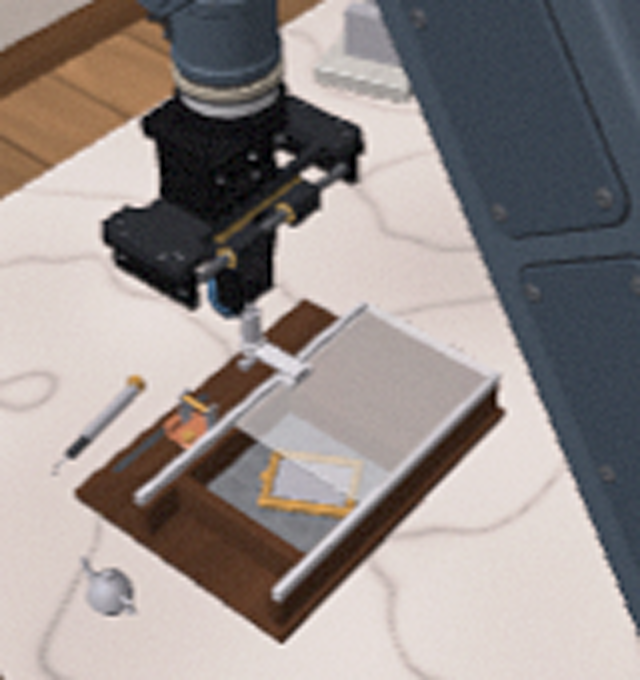

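Call:
{"method": "send_rows", "body": {"moves": [0, 0, 0, 0, 0, -0.2, -1, 0, 0, 0, 0, 0, -0.2, -1, 0, 0, 0, 0, 0, -0.2, -1, 0, 0, 0, 0, 0, -0.2, -1, 0, 0, 0, 0, 0, -0.2, -1, 0, 0, 0, 0, 0, 0, -1, 0, 0, 0, 0, 0, 0, -1]}}

```text
time_s: 4.7
position: [0.6086, 0.0148, 0.0937]
tcp_rot: [[0.999, 0.035, 0.001], [0.035, -0.999, -0.0], [0.001, 0.0, -1.0]]
force: [-2.3, 0.1, 9.2]
opening: 0.245
```

```bash
python3 - <<'E'
from h import *
c=snap("wrist","wrist5"); s=read_state();print(s["position"],s["force"],s["opening"]); snap("side","side5");crop("side5",240,130,400,300,4)
E
```

```text
[0.60862913 0.01479058 0.09375361] [-1.20132508 -0.19714568  8.54017079] 0.24306457618040808
```

View pics/side5_c240_130.png

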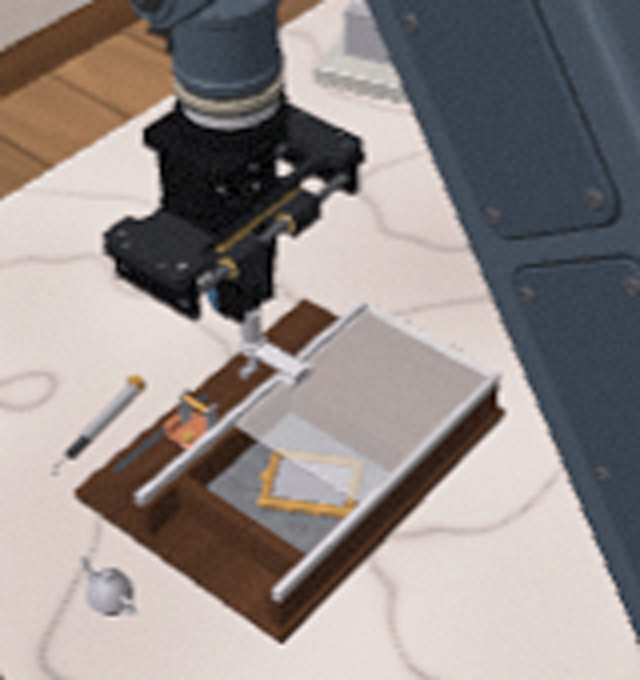

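Call:
{"method": "send_rows", "body": {"moves": [0, 0, 0, 0, 0, -0.1, -1, 0, 0, 0, -0.007, 0.2, 0, -1, 0, 0, 0, -0.014, 0.4, 0, -1, 0, 0, 0, -0.017, 0.5, 0, -1, 0, 0, 0, -0.017, 0.5, 0, -1, 0, 0, 0, -0.017, 0.5, 0, -1, 0, 0, 0, -0.017, 0.5, 0, -1, 0, 0, 0, -0.017, 0.5, 0, -1, 0, 0, 0, -0.017, 0.5, 0, -1, 0, 0, 0, -0.014, 0.4, 0, -1, 0, 0, 0, -0.007, 0.2, 0, -1, 0, 0, 0, 0, 0, 0, -1, 0, 0, 0, 0, 0, 0, -1]}}

```text
time_s: 6.1
position: [0.6071, 0.057, 0.0929]
tcp_rot: [[0.999, 0.036, 0.001], [0.036, -0.999, -0.0], [0.001, 0.0, -1.0]]
force: [-1.7, 0.2, 8.9]
opening: 0.246
```

```bash
python3 - <<'E'
from h import *
c=snap("wrist","wrist6"); s=read_state();print(s["position"],s["force"],s["opening"]); snap("side","side6");crop("side6",240,170,340,270,6);crop("wrist6",120,50,520,320,2)
E
```

```text
[0.60706728 0.05699762 0.09287065] [-2.21534776  0.32251776  9.05072422] 0.24256531863088515
```

View pics/side6_c240_170.png

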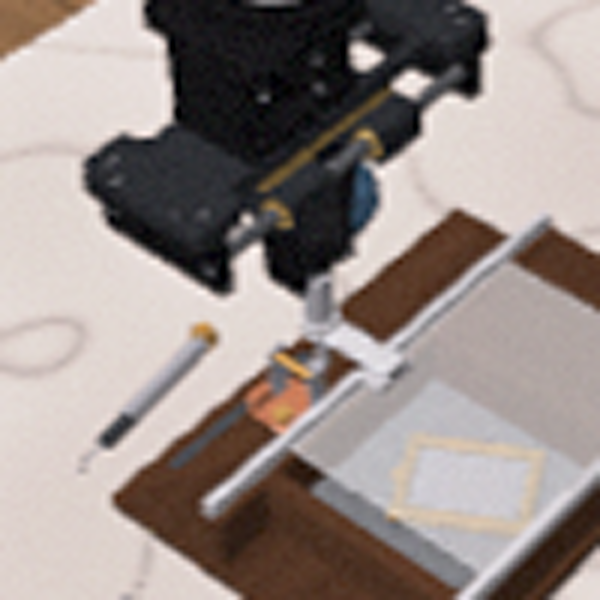

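View pics/wrist6_c120_50.png

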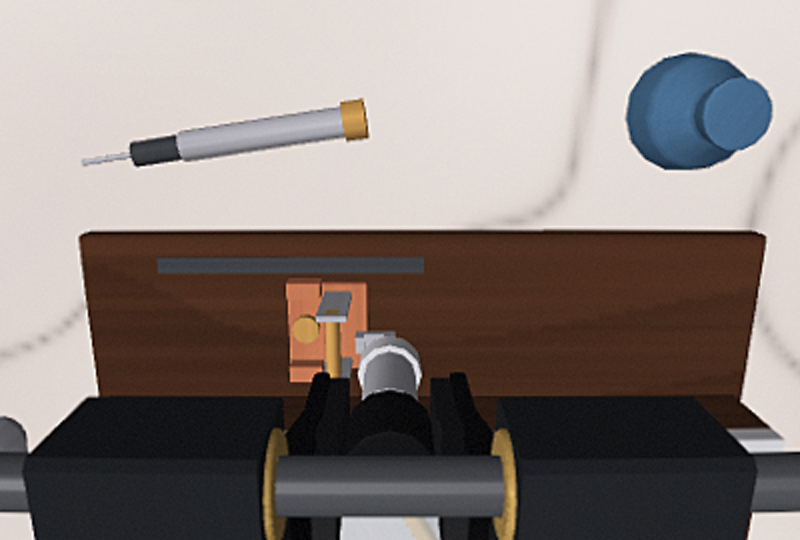

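Call:
{"method": "send_rows", "body": {"moves": [0, 0, 0, 0, 0, -0.05, -1, 0, 0, 0, -0.004, 0.1, 0, -1, 0, 0, 0, -0.004, 0.1, 0, -1, 0, 0, 0, -0.004, 0.1, 0, -1, 0, 0, 0, 0, 0, 0, -1, 0, 0, 0, 0, 0, 0, -1]}}

```text
time_s: 6.8
position: [0.607, 0.0596, 0.0925]
tcp_rot: [[0.999, 0.036, 0.001], [0.036, -0.999, -0.001], [0.001, 0.001, -1.0]]
force: [-1.8, -2.1, 9.3]
opening: 0.246
```

Call:
{"method": "send_rows", "body": {"moves": [0, 0, 0, -0.004, 0.1, 0, -1, 0, 0, 0, -0.004, 0.1, 0, -1, 0, 0, 0, 0, 0, 0, -1, 0, 0, 0, 0, 0, 0, -1]}}

```text
time_s: 7.2
position: [0.607, 0.0616, 0.0925]
tcp_rot: [[0.999, 0.036, 0.001], [0.036, -0.999, -0.001], [0.001, 0.001, -1.0]]
force: [-2.0, -1.2, 9.1]
opening: 0.244
```

Call:
{"method": "send_rows", "body": {"moves": [0, 0, 0, -0.004, 0.1, 0, -1, 0, 0, 0, -0.004, 0.1, 0, -1, 0, 0, 0, 0, 0, 0, -1, 0, 0, 0, 0, 0, 0, -1]}}

```text
time_s: 7.6
position: [0.6069, 0.0636, 0.0924]
tcp_rot: [[0.999, 0.036, 0.001], [0.036, -0.999, -0.001], [0.001, 0.001, -1.0]]
force: [-2.8, -1.7, 10.3]
opening: 0.245
```

Call:
{"method": "send_rows", "body": {"moves": [0, 0, 0, -0.004, 0.1, 0, -1, 0, 0, 0, -0.004, 0.1, 0, -1, 0, 0, 0, 0, 0, 0, -1, 0, 0, 0, 0, 0, 0, -1]}}

```text
time_s: 8.0
position: [0.6068, 0.0656, 0.0925]
tcp_rot: [[0.999, 0.036, 0.001], [0.036, -0.999, -0.001], [0.001, 0.001, -1.0]]
force: [-2.4, -1.3, 9.1]
opening: 0.238
```

Call:
{"method": "send_rows", "body": {"moves": [0, 0, 0, -0.004, 0.1, 0, -1, 0, 0, 0, 0, 0, 0, -1, 0, 0, 0, 0, 0, 0, -1]}}

```text
time_s: 8.3
position: [0.6068, 0.0666, 0.0925]
tcp_rot: [[0.999, 0.036, 0.001], [0.036, -0.999, -0.001], [0.001, 0.001, -1.0]]
force: [-2.4, -0.2, 9.3]
opening: 0.243
```

Call:
{"method": "send_rows", "body": {"moves": [0, 0, 0, -0.004, 0.1, 0, -1, 0, 0, 0, 0, 0, 0, -1, 0, 0, 0, 0, 0, 0, -1]}}

```text
time_s: 8.6
position: [0.6067, 0.0676, 0.0925]
tcp_rot: [[0.999, 0.036, 0.001], [0.036, -0.999, -0.001], [0.001, 0.001, -1.0]]
force: [-3.1, -1.0, 9.9]
opening: 0.241
```

Call:
{"method": "send_rows", "body": {"moves": [0, 0, 0, -0.004, 0.1, 0, -1, 0, 0, 0, 0, 0, 0, -1, 0, 0, 0, 0, 0, 0, -1]}}

```text
time_s: 8.9
position: [0.6067, 0.0686, 0.0925]
tcp_rot: [[0.999, 0.036, 0.001], [0.036, -0.999, -0.001], [0.001, 0.001, -1.0]]
force: [-2.2, -0.8, 9.6]
opening: 0.244
```

```bash
python3 - <<'E'
from h import *
c=snap("wrist","wrist7"); s=read_state();print(s["position"],s["force"],s["opening"]); crop("wrist7",220,150,380,270,5)
E
```

```text
[0.60669866 0.06855556 0.09245185] [-1.85656617  0.07141751  8.77025883] 0.24206185074587183
```

View pics/wrist7_c220_150.png

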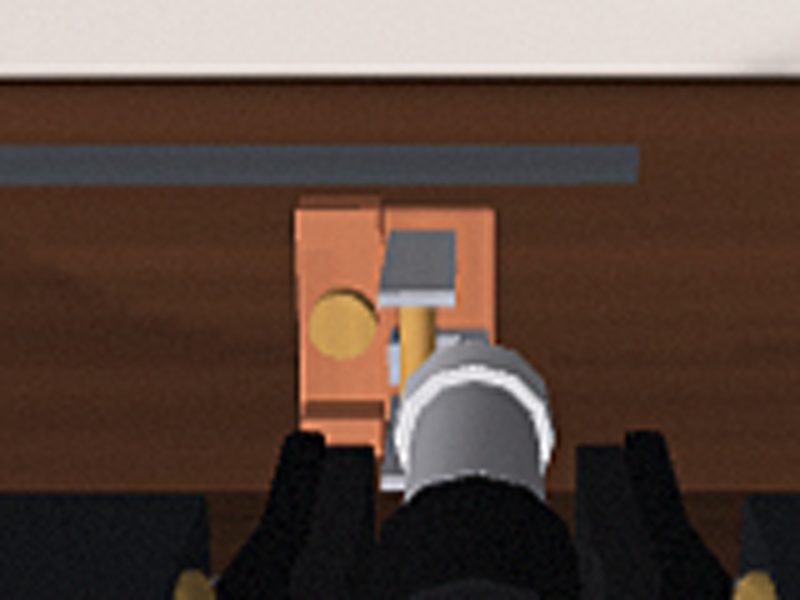

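Call:
{"method": "send_rows", "body": {"moves": [0, 0, 0, -0.002, 0.05, 0, -1, 0, 0, 0, 0, 0, 0, -1, 0, 0, 0, 0, 0, 0, -1]}}

```text
time_s: 9.25
position: [0.6067, 0.069, 0.0925]
tcp_rot: [[0.999, 0.036, 0.001], [0.036, -0.999, -0.001], [0.001, 0.001, -1.0]]
force: [-2.0, -1.2, 9.7]
opening: 0.244
```

Call:
{"method": "send_rows", "body": {"moves": [0, 0, 0, -0.002, 0.05, 0, -1, 0, 0, 0, 0, 0, 0, -1, 0, 0, 0, 0, 0, 0, -1]}}

```text
time_s: 9.55
position: [0.6067, 0.0695, 0.0925]
tcp_rot: [[0.999, 0.036, 0.001], [0.036, -0.999, -0.001], [0.001, 0.001, -1.0]]
force: [-2.2, -1.2, 9.6]
opening: 0.245
```

Call:
{"method": "send_rows", "body": {"moves": [0, 0, 0, -0.002, 0.05, 0, -1, 0, 0, 0, 0, 0, 0, -1, 0, 0, 0, 0, 0, 0, -1]}}

```text
time_s: 9.85
position: [0.6066, 0.07, 0.0925]
tcp_rot: [[0.999, 0.036, 0.001], [0.036, -0.999, -0.001], [0.001, 0.001, -1.0]]
force: [-1.6, -0.5, 9.1]
opening: 0.241
```

Call:
{"method": "send_rows", "body": {"moves": [0, 0, 0, -0.002, 0.05, 0, -1, 0, 0, 0, 0, 0, 0, -1, 0, 0, 0, 0, 0, 0, -1]}}

```text
time_s: 10.15
position: [0.6066, 0.0705, 0.0925]
tcp_rot: [[0.999, 0.036, 0.001], [0.036, -0.999, -0.001], [0.001, 0.001, -1.0]]
force: [-1.9, -0.9, 9.3]
opening: 0.241
```

Call:
{"method": "send_rows", "body": {"moves": [0, 0, 0, -0.002, 0.05, 0, -1, 0, 0, 0, 0, 0, 0, -1, 0, 0, 0, 0, 0, 0, -1]}}

```text
time_s: 10.45
position: [0.6067, 0.071, 0.0925]
tcp_rot: [[0.999, 0.036, 0.001], [0.036, -0.999, -0.001], [0.001, 0.001, -1.0]]
force: [-2.2, -1.0, 9.7]
opening: 0.245
```

Call:
{"method": "send_rows", "body": {"moves": [0, 0, 0, -0.002, 0.05, 0, -1, 0, 0, 0, 0, 0, 0, -1, 0, 0, 0, 0, 0, 0, -1]}}

```text
time_s: 10.75
position: [0.6066, 0.0715, 0.0924]
tcp_rot: [[0.999, 0.036, 0.001], [0.036, -0.999, -0.001], [0.001, 0.001, -1.0]]
force: [-1.8, 0.2, 9.4]
opening: 0.244
```

```bash
python3 - <<'E'
from h import *
c=snap("wrist","wrist8"); s=read_state();print(s["position"],s["force"],s["opening"]); crop("wrist8",220,150,380,270,5)
E
```

```text
[0.60658247 0.07150881 0.09246597] [-1.35102651 -1.2510976   9.58716956] 0.24374144651929847
```

View pics/wrist8_c220_150.png

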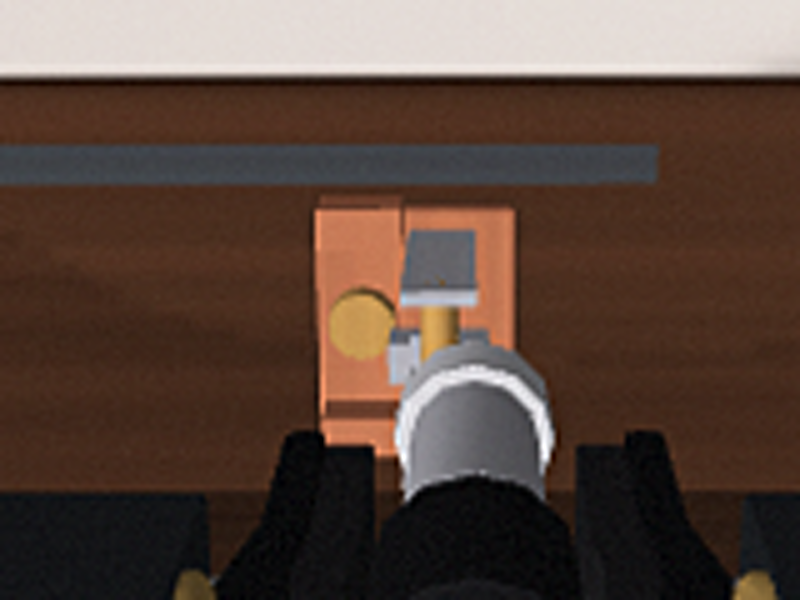

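Call:
{"method": "send_rows", "body": {"moves": [0, 0, 0, -0.002, 0.05, 0, -1, 0, 0, 0, 0, 0, 0, -1, 0, 0, 0, 0, 0, 0, -1]}}

```text
time_s: 11.1
position: [0.6066, 0.0719, 0.0925]
tcp_rot: [[0.999, 0.036, 0.001], [0.036, -0.999, -0.001], [0.001, 0.001, -1.0]]
force: [-2.6, -1.4, 9.9]
opening: 0.243
```

Call:
{"method": "send_rows", "body": {"moves": [0, 0, 0, -0.002, 0.05, 0, -1, 0, 0, 0, 0, 0, 0, -1, 0, 0, 0, 0, 0, 0, -1]}}

```text
time_s: 11.4
position: [0.6066, 0.0722, 0.0925]
tcp_rot: [[0.999, 0.036, 0.001], [0.036, -0.999, -0.001], [0.001, 0.001, -1.0]]
force: [-2.3, -2.5, 8.5]
opening: 0.242
```

Call:
{"method": "send_rows", "body": {"moves": [0, 0, 0, -0.002, 0.05, 0, -1, 0, 0, 0, 0, 0, 0, -1, 0, 0, 0, 0, 0, 0, -1]}}

```text
time_s: 11.7
position: [0.6065, 0.0724, 0.0925]
tcp_rot: [[0.999, 0.036, 0.001], [0.036, -0.999, -0.002], [0.001, 0.002, -1.0]]
force: [-3.1, -2.5, 9.3]
opening: 0.24
```

Call:
{"method": "send_rows", "body": {"moves": [0, 0, 0, -0.002, 0.05, 0, -1, 0, 0, 0, 0, 0, 0, -1, 0, 0, 0, 0, 0, 0, -1]}}

```text
time_s: 12.0
position: [0.6066, 0.0726, 0.0925]
tcp_rot: [[0.999, 0.036, 0.001], [0.036, -0.999, -0.002], [0.001, 0.002, -1.0]]
force: [-3.0, -3.4, 9.4]
opening: 0.243
```

```bash
python3 - <<'E'
from h import *
c=snap("wrist","wrist9"); s=read_state();print(s["position"],s["force"],s["opening"]); crop("wrist9",220,150,380,270,5)
E
```

```text
[0.60655624 0.07258878 0.09246263] [-3.06157617 -3.33226651  9.06083041] 0.23856724168210441
```

View pics/wrist9_c220_150.png

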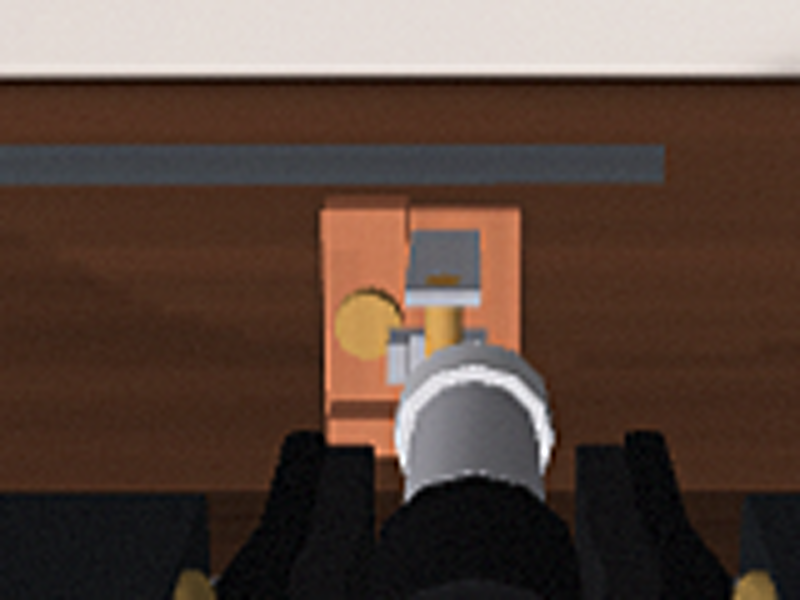

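Call:
{"method": "send_rows", "body": {"moves": [0, 0, 0, 0.002, -0.05, 0, -1, 0, 0, 0, 0.003, -0.08, 0, -1, 0, 0, 0, 0, 0, 0, -1, 0, 0, 0, 0, 0, 0.1, -1, 0, 0, 0, 0, 0, 0.1, -1, 0, 0, 0, 0, 0, 0.1, -1, 0, 0, 0, 0, 0, 0, -1, 0, 0, 0, 0, 0, 0, -1]}}

```text
time_s: 12.85
position: [0.6065, 0.0721, 0.0952]
tcp_rot: [[0.999, 0.036, 0.001], [0.036, -0.999, -0.001], [0.001, 0.001, -1.0]]
force: [-1.0, -1.3, 8.3]
opening: 0.239
```

Call:
{"method": "send_rows", "body": {"moves": [0, 0, 0, 0, 0, 0.1, -1, 0, 0, 0, 0, 0, 0.1, -1, 0, 0, 0, 0, 0, 0, -1, 0, 0, 0, 0, 0, 0, -1]}}

```text
time_s: 13.25
position: [0.6065, 0.0721, 0.097]
tcp_rot: [[0.999, 0.036, 0.001], [0.036, -0.999, -0.001], [0.001, 0.001, -1.0]]
force: [-1.8, -1.7, 5.9]
opening: 0.243
```

```bash
python3 - <<'E'
from h import *
c=snap("wrist","wrist10"); s=read_state();print(s["position"],s["force"],s["opening"]); crop("wrist10",220,150,380,270,5)
E
```

```text
[0.60655904 0.07212664 0.09699113] [-0.87952141 -1.02192089  6.59612145] 0.24426633864747022
```

View pics/wrist10_c220_150.png

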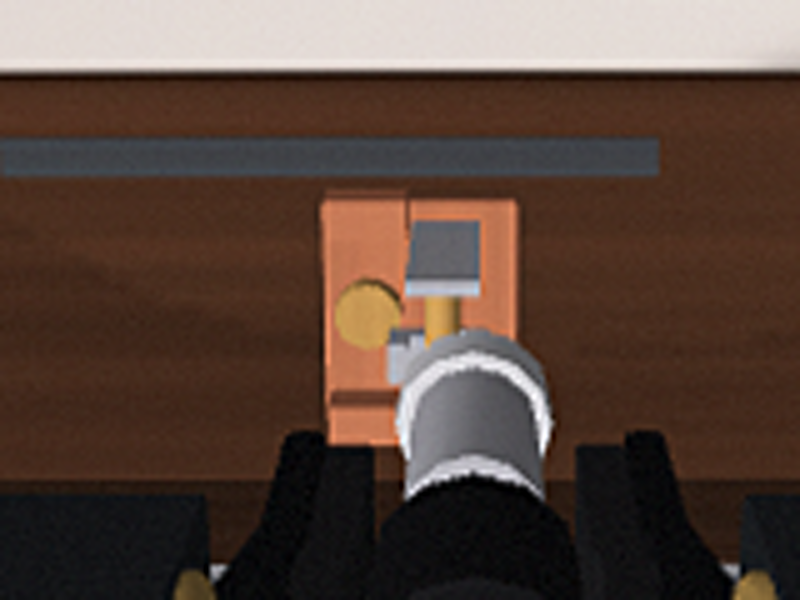

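Call:
{"method": "send_rows", "body": {"moves": [0, 0, 0, 0, 0, 0.1, -1, 0, 0, 0, 0, 0, 0, -1, 0, 0, 0, 0, 0, 0, -1]}}

```text
time_s: 13.6
position: [0.6065, 0.0721, 0.0979]
tcp_rot: [[0.999, 0.036, 0.001], [0.036, -0.999, -0.001], [0.001, 0.001, -1.0]]
force: [-1.4, -1.0, 6.1]
opening: 0.243
```

Call:
{"method": "send_rows", "body": {"moves": [0, 0, 0, 0, 0, 0.06, -1, 0, 0, 0, 0, 0, 0, -1, 0, 0, 0, 0, 0, 0, -1]}}

```text
time_s: 13.9
position: [0.6065, 0.0721, 0.0984]
tcp_rot: [[0.999, 0.036, 0.001], [0.036, -0.999, -0.001], [0.001, 0.001, -1.0]]
force: [-0.9, -2.3, 5.5]
opening: 0.243
```

Call:
{"method": "send_rows", "body": {"moves": [0, 0, 0, 0, 0, 0, -0.45, 0, 0, 0, 0, 0, 0, -0.4, 0, 0, 0, 0, 0, 0, -0.3, 0, 0, 0, 0, 0, 0, -0.1, 0, 0, 0, 0, 0, 0, 0.1, 0, 0, 0, 0, 0, 0, 0.2, 0, 0, 0, 0, 0, 0, 0.2, 0, 0, 0, 0, 0, 0, 0.2]}}

```text
time_s: 14.7
position: [0.6063, 0.0726, 0.0976]
tcp_rot: [[0.999, 0.035, 0.0], [0.035, -0.999, 0.0], [0.0, -0.0, -1.0]]
force: [0.1, -0.4, -0.2]
opening: 0.59
```

```bash
python3 - <<'E'
from h import *
c=snap("wrist","wrist11"); s=read_state();print(s["position"],s["force"],s["opening"]); crop("wrist11",220,150,380,270,5)
E
```

```text
[0.6062738  0.0725786  0.09764538] [-0.1495793   0.54710169 -0.03728679] 0.5944054139042091
```

View pics/wrist11_c220_150.png

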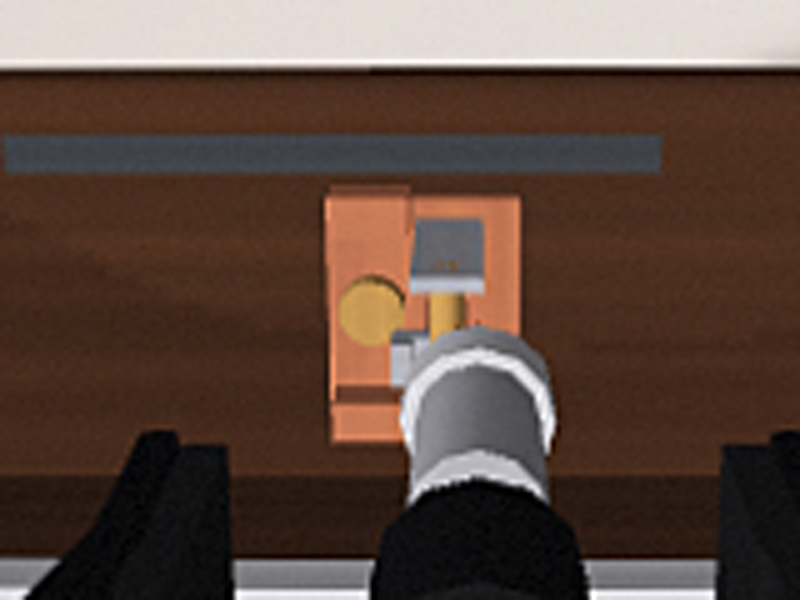

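Call:
{"method": "send_rows", "body": {"moves": [0, 0, 0, 0, 0, 1, 0.2, 0, 0, 0, 0, 0, 2, 0.2, 0, 0, 0, 0, 0, 3, 0.2, 0, 0, 0, 0, 0, 3, 0.2, 0, 0, 0, 0, 0, 3, 0.2, 0, 0, 0, 0, 0, 3, 0.2, 0, 0, 0, -1.5, -3, 2, 0.2, 0, 0, 0, -1.5, -3, 2, 0.2, 0, 0, 0, -2, -3, 1, 0.2, 0, 0, 0, -2, -3, 1, 0.2, 0, 0, 0, 0, 0, 0, 0.2, 0, 0, 0, 0, 0, 0, 0.2]}}

```text
time_s: 15.95
position: [0.5363, -0.0478, 0.3087]
tcp_rot: [[0.999, 0.034, 0.002], [0.034, -0.999, 0.0], [0.002, -0.0, -1.0]]
force: [0.5, 0.2, 0.1]
opening: 0.603
```

```bash
python3 - <<'E'
from fit import *
c=snap("wrist","wrist12"); s=read_state();print(s["position"],s["force"],s["opening"]); S2=snap("side","side12"); crop("side12",250,170,350,270,7)
T2=snap("top","top12"); crop("top12",230,150,370,270,5.5)
for d in (0,4,6):
  print(d,proj(S2,W(p,[(.097,-.060+.058,.130-d/1000),(.097,-.060+.058,.106-d/1000)])),proj(load("side0"),W(p,[(.097,-.059,.13),(.097,-.059,.106)])))
E
```

```text
[ 0.53642949 -0.04716216  0.30809828] [-0.19137858  0.09478455 -0.29688921] 0.6011024564395464
0 [[286.89491704 207.47475362]
 [287.58676057 213.63196925]] [[300.59980423 196.74293777]
 [301.06094205 202.87659978]]
4 [[287.01179333 208.51464185]
 [287.69990732 214.6393214 ]] [[300.59980423 196.74293777]
 [301.06094205 202.87659978]]
6 [[287.06999317 209.03250787]
 [287.75625396 215.14101847]] [[300.59980423 196.74293777]
 [301.06094205 202.87659978]]
```

View pics/side12_c250_170.png

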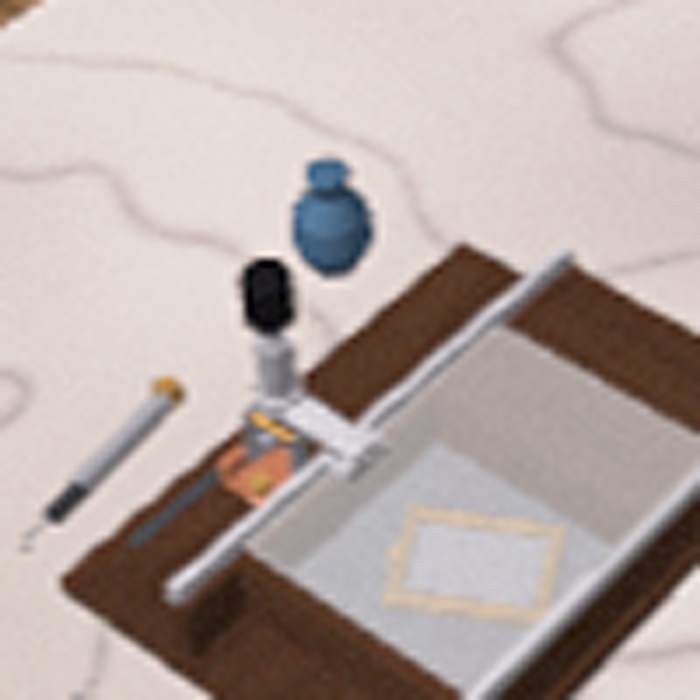

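View pics/top12_c230_150.png

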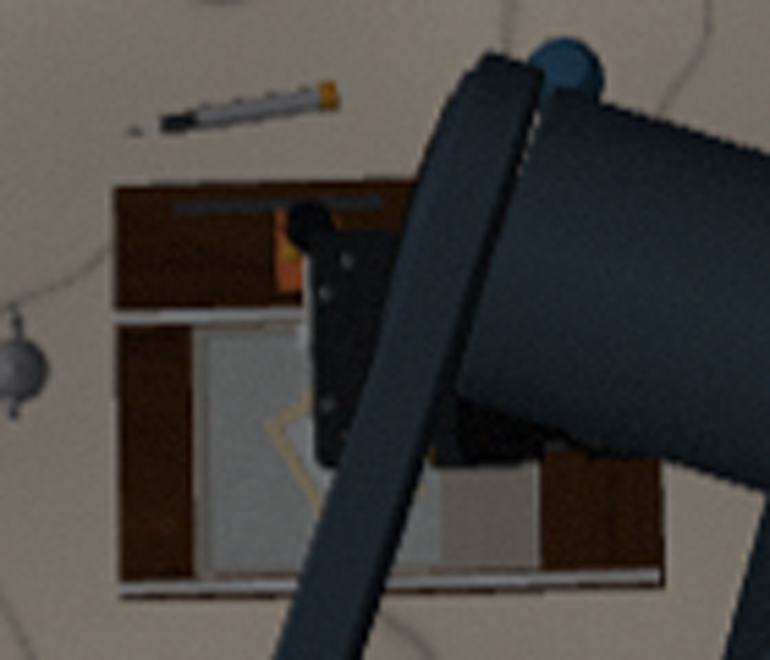

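View pics/wrist12.png

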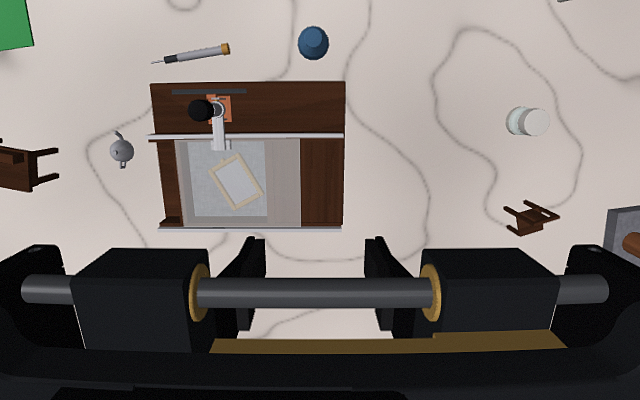

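```bash
python3 - <<'E'
from fit import *
c=load("wrist11"); s=5
ims=[]
# axis location from TCP just before release
ax=np.array([.6065,.0721])
a=np.linspace(0,2*np.pi,100)
def circ(r,z): return np.c_[ax[0]+r*np.cos(a),ax[1]+r*np.sin(a),np.full(100,z)]
for d in (0,4,6):
    im=cv2.resize(c["pixels"][190:290,280:350,::-1],None,fx=s*.75,fy=s*.75*1.0,interpolation=cv2.INTER_CUBIC).copy(); k=s*.75
    for r,z,col in((.011,.106-d/1e3,(0,255,0)),(.008,.09,(0,0,255)),(.008,.05,(255,0,0)),(.011,.13-d/1e3,(0,255,255))):
        q=(proj(c,circ(r,z))-[280,190]+.5)*k
        cv2.polylines(im,[np.int32(q.round())],True,col,1)
    ims.append(im)
cv2.imwrite('pics/ov11.png',np.hstack(ims)); print(np.hstack(ims).shape)
E
```

```text
(375, 786, 3)
```

View pics/ov11.png

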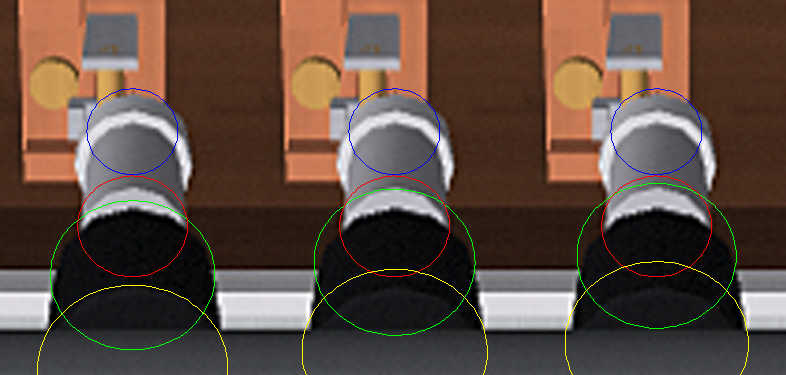

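```bash
python3 - <<'E'
from fit import *
k=3.75
a=np.linspace(0,2*np.pi,100)
ims=[]
for tag,ax,d in(("wrist4",(.6085,.0148),0),("wrist5",(.6086,.0148),9.1),("wrist9",(.6066,.0725),10.3),("wrist11",(.6065,.0721),4)):
    c=load(tag)
    im=cv2.resize(c["pixels"][190:290,280:330,::-1],None,fx=k,fy=k,interpolation=cv2.INTER_CUBIC).copy()
    for r,z,col in((.011,.106-d/1e3,(0,255,0)),(.008,.09,(0,0,255)),(.008,.05,(255,0,0))):
        q=(proj(c,np.c_[ax[0]+r*np.cos(a),ax[1]+r*np.sin(a),np.full(100,z)])-[280,190]+.5)*k
        cv2.polylines(im,[np.int32(q.round())],True,col,1); print(tag,d,q[:,1].min().round(1))
    ims.append(im)
cv2.imwrite('pics/ovb.png',np.hstack(ims))
E
```

```text
wrist4 0 186.8
wrist4 0 163.8
wrist4 0 80.8
wrist5 9.1 186.8
wrist5 9.1 187.6
wrist5 9.1 97.1
wrist9 10.3 186.5
wrist9 10.3 190.7
wrist9 10.3 99.1
wrist11 4 188.6
wrist11 4 175.5
wrist11 4 88.4
```

View pics/ovb.png

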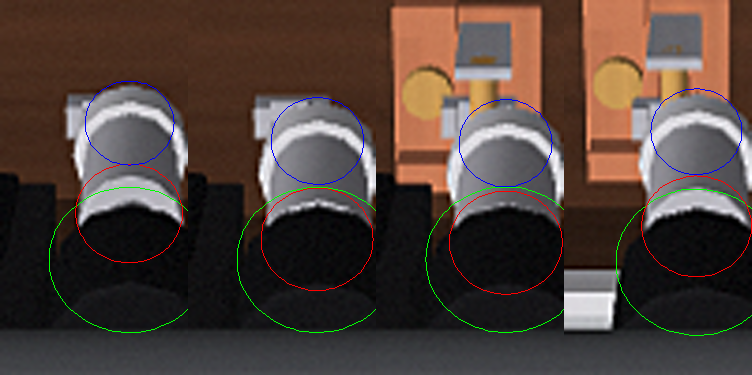

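```bash
python3 -c "
from rig import *
print(read_state()['time_s'],read_state()['force']);print(hand_in())"
```

```text
16.1 [ 0.13811885 -0.54878881 -0.76061817]
the job is handed in; nothing more can be done
None
```

The cover is closed and latched as far as my checks show, and the job is handed in at 16.1 s of the 69 s allowed. `hand_in()` gave no verdict.

**What I did:**
- I pinched the cap by its sides and pressed the plunger about 10 mm.
- I slid the cover about 57 mm until the shank met the pin. The tool stopped short of the commanded travel, at a measured push of about 3 N.
- I backed off about 1.3 mm, let the plunger up to about 4.4 mm still gripped, then opened the jaws and withdrew.

**Last checks:**
- **Plunger:** in the wrist picture after release, the cap's edge matched about 4 mm held down, which fits a caught hook. It would have sat about 11 enlarged pixels lower in the picture if the hook had missed. I compared cap positions across pictures, because the raw projection was off by about 5 image pixels.
- **Cover:** the travel works out at about 58 mm, above the 50 mm needed.
- **Other objects:** the mirror, teapot, vase, pin vise, jar and chair showed no visible shift in the last pictures. Only part of the writing desk was in view there.
- **Gripper:** it is clear of everything and reads about zero force.

The pin's position from the pictures (1 to 3 mm in case y) agreed with where I felt contact.

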